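# Load a hone stick under a spring flap

## Robot

A 6-joint arm with a two-finger parallel gripper is mounted at the origin on a cart in front of the work surface, level with it; the furniture and walls round the work are solid. World frame = base frame: x ahead of the robot, y to its left, z up, the work surface at z = 0. Lengths are in mm, angles in rad, forces in N, time in s.
With the tool pointing down it reaches from about 350 to 850 mm from the base axis. Payload 8.1 kg.
Tool frame: the origin (TCP) lies at the very end of the fingers, on their centre line; the grasp point (between the pads) lies 19 mm behind it (bot.tcp_to_grasp is the distance from the TCP to the grasp point, in mm); z points along the fingers, y is the line along which they close (so a half turn about z gives the same grasp; the last joint's range is limited). The gripper opens to 85 mm and grips with 20 to 120 N. Pads are 22 mm wide; open, the fingers measure 114 mm over their backs; the gripper's body (76 mm by 85 mm) begins 54 mm behind the grasp point. The pads swing forward as they close: fully open they stand 13 mm farther back than shut.
Start: joints at [1.133, 0.13, 1.488, -0, 1.523, -0.085], TCP at [207.295, 563.058, 231.292] pointing down, gripper open.
Joint ranges: [-2.96, 2.96], [-0.89, 2.26], [0.02, 2.5], [-1.34, 4.48], [0, 2.73], [-2.66, 2.66]. Speed limits (rad/s): [2.39, 2.39, 2.79, 3.14, 3.14, 3.14].

## Interface

Orientations are given as a unit quaternion [x, y, z, w].
In Python, from station import sensors, read_camera, bot, models gives the robot as it stands.
- The arm moves only by the tool arm_command, never from a script. Its argument "series" is a list of rows, each a list of 7 numbers: the turn, a rotation vector about the world's x, y, z in degrees, then the shift along the world's x, y, z in m, then the closure, from 0 (fully open) to 1 (shut). A call has 1 to 12 rows; each row is the pose to reach, as a shift and turn from the pose commanded when the call began; what a row does not reach only later rows make up. A row lasts 1/10 s, in which the tool goes at most 50 mm and 8.59 degrees, less where a joint would pass 70% of its speed; a pose out of reach is approached as far as the arm can. A call with a gripper value outside its range is refused whole. The fingers move at their own pace and stop on an object; "newtons" is the grip in N (left out, the last holds). Time passes only in rows, so rows that repeat a pose let the fingers close. It gives the time, the measured TCP pose, the force, the opening and the grip force at its end, in the units of the state.
- sensors.sense(): the state, without advancing time (a new reading comes with each control period).
- read_camera(name): name is "scene" or "side" or "wrist"; returns a dict with "image" (480x640x3 uint8, red, green, blue), "fx", "fy", "cx", "cy" (pixels), "rvec" (rotation vector, rad) and "tvec" (3), from world to camera coordinates, as OpenCV has them. Camera axes: x right, y down, z forward; pixel columns grow to the right and rows downward; lengths in mm; the calibration is good to about 2 mm. A picture is of the moment at which its call begins. There is no depth.
- bot.finish_job(): hands the job in; it is judged then, once.
Trained networks look in a picture, given as the dict that the camera call returned (one of the last four; its "shot" number tells which), for a name from the list of things; names that differ only in an ending like _2 or _b are one class to them, and where a whole thing is asked for, a point or a joint stands for the part that bears it (a point fixed in the world has none). Each returns a list of dicts, best first, with "confidence" (0 to 1); they miss things now and then, are a little off and sometimes report something else, mostly with a low value. They report only what shows in the picture. A call takes as long as a camera call. They do not tell look-alikes from the thing itself.
- models.search_frame(picture, name): "centre" ([x, y, z] in mm, in the coordinates of the camera as it stood for that picture, good to about 4 mm: the middle of the surface that is visible of it).
- models.place_of(picture, name): "centre" ([x, y, z] in mm, in the coordinates of the camera as it stood for that picture, good to about 4 mm: a listed point, or the origin of a listed thing).
The state is a dict: "time": time; "joint_positions": joint angles; "qd": joint speeds; "effort": joint torques, N m; "ee_pos": TCP position; "ee_rot": TCP orientation; "force": force on the tool from outside, world axes, zero at the start; "ft_torque": the same for the moment, N m; "grip_width": finger opening in mm; "grasp_force": force on a finger pad.
Only numpy, scipy, OpenCV 4.12 (cv2) and the standard library are available. Lean on these libraries where they do the work, as an engineer would, in place of code of your own. Each camera call takes 0.05 s, during which the arm holds its last target. There are 200 camera calls.

## Task

Press the holder's long bar down with one fingertip so that its spring flap swings up, and while you hold it open push the white hone stick along the bed with the other fingertip, under the flap and right up against the end stop. Then let go of the bar so that the flap springs down and clamps the stick. Only push the stick, never grip or lift it, and leave everything else on the table where it is.

Things in the scene. Friction and masses are not known exactly. Their poses are not given: they have to be found in the camera images.
- holder: Sharpening holder, fixed: brown wooden base plate flat on the table, 238 x 88 x 10 mm. Origin at table height on the lane's middle line; base spans x -178 to 60, y -42 to 46 mm. +x: the way the stick is pushed in; +y: from the lane to the press bar. The bed (its top) is at z 10 mm. Nothing is higher than 50 mm before x 10; the open flap reaches z 75 at x 14 to 43.
- flap (a joint): Hinge of the spring flap, rad: 0 shut, grows as the bar is pressed, hard stop 0.75. Shut, its foot blocks the lane, 3 mm above the bed. The stick passes from 0.56 up (aim for 0.65 to 0.72); resting on the stick it reads about 0.48. The spring always closes it: pressing the bar takes about 2.5 N at first, 6 N at the stop.
- press_bar (a point): Middle of the top face of the press bar, an aluminium strip beside the bed, 156 mm long (holder x -180 to -24), 26 mm wide, level along x, moving with the flap: holder y 72, z 39 mm shut (outer edge higher), y 66, z 19 at 0.62 rad, y 65, z 14 at the stop (slope 0.2). Press it at y 60 to 72 and slide along it: the fingertips then stand about 66 mm apart along holder y, level.
- flap_foot (a point): Lowest point of the flap's black rubber foot, a round bar 14 mm thick along x, from holder x 14 to 43 mm; at y -4, z 13 when shut. It swings up with the flap.
- stop_face (a point): Foot of the end stop, at bed height in the middle of its near face (holder x 45, y 0, z 10 mm); a steel block 40 mm wide, 20 mm high. The stick is home when its leading end touches it: its centre is then at holder x 4 and its rear end at x -37, in the open before the flap, so an upright finger can push it all the way.
- hone: White hone stick, a plain bar 82 mm long (own y), 24 mm wide, 22 mm high, about 0.11 kg; origin at the centre of its underside. Starts on the bed before the flap, roughly along the lane: centre 76 to 108 mm before the holder's origin, up to 6 mm off the middle line, up to 0.1 rad askew. Either end may lead.
- lane_mouth (a point): Middle of the lane's mouth at bed height (holder x -43, y 0, z 10 mm). Two steel fences, z 10 to 22 mm, flare from y +-24 here to +-13.5 at x -16 and run on 27 mm apart to the stop; before the mouth the bed is open.
- hinge_line (a point): Hinge shaft that joins bar and flap, 7 mm thick, along x at holder y 34, z 34 mm (this point at x -100); carried by dark blocks at x -172, -15 and 50, y 27 to 41, 40 mm high. Keep fingers off it.
- cream_blank: Cream stone seal blank standing beside the holder, 19 x 19 x 56 mm, origin at the centre of its underside. Bystander.
- wood_blank: Boxwood seal blank lying beside the holder, 16 x 56 x 16 mm, origin at the centre of its underside. Bystander.
- tin: Round wax tin with a dark green lid behind the holder, 72 mm wide, 35 mm high, origin at the centre of its underside. Bystander.
- magnifier: Black loupe, 38 mm wide, 30 mm high, to the left, origin at the centre of its underside. Bystander.
- mallet: Small hammer with a wooden handle lying at the right, 50 x 170 x 25 mm. Bystander.
Things that resemble listed ones, but are neither listed nor needed, are in the scene too. Several things have the shape of the hone; the one meant has the colours described above.

How it is judged (in metres and radians):
On the way, in this order (a step that is already met when the one before it is completed fails the run):
1. the flap is held open by a finger on the bar while the stick is still in front of it (value of joint flap above 0.51 rad and contact force between the fingers and holder above 0.3 N and x of hone in the frame of holder below -0.02 m), for 0.1 s.
2. the stick is pushed home by a finger while the flap is still held open (x of hone in the frame of holder above -0.0005 m and y of hone in the frame of holder between -0.005 and 0.005 m and angle between the y axis of hone and the x axis of holder, either way round below 0.08 rad and value of joint flap above 0.51 rad and contact force between the fingers and hone above 0.2 N).
At the end, for the whole second after the job is handed in: The stick lies flat on the bed within 4.5 mm of the end stop, within 5 mm of the lane's middle and 0.08 rad of its direction, at rest, and the released flap rests on it (flap joint 0.42 to 0.53 rad) (x of hone in the frame of holder above -0.0005 m and y of hone in the frame of holder between -0.005 and 0.005 m and angle between the y axis of hone and the x axis of holder, either way round below 0.08 rad and value of joint flap between 0.42 and 0.53 rad and z of hone in the frame of holder below 0.013 m and angle between hone's own z axis and vertical below 0.06 rad and linear speed of hone below 0.01 m/s); the robot touches nothing.
It fails at once if the stick is lifted more than 8 mm off the bed (z of hone in the frame of holder above 0.018 m).
It fails at once if the stick is tipped (angle between hone's own z axis and vertical above 0.3 rad).
It fails at once if a bystander (seal blank, tin, loupe or hammer) is moved more than 15 mm (distance of any of cream_blank, wood_blank, tin, magnifier, mallet from where it was at the start of the episode above 0.015 m).
It also fails if it takes over 40 s, if anything falls off the work surface, if the arm or the gripper's body presses on something with over 40 N, if the wrist force passes 120 N, or if a joint passes its speed limit or range.

## Working session

There is one attempt and no reset: what is moved stays moved. The work goes in short steps, Python scripts to look and compute and a tool call to move; the robot and the scene stay as the last step left them, time stands still between calls to the robot, and variables do not carry over. Pictures are saved under pics/ and viewed, at most 11 in all, crops included, and the job is handed in when it is done.

Besides the shell and the picture viewer there is one more tool, called after "Call:" as a command line: name --pt "numbers of a row" for each row, then --argument value for the rest. arm_command: Moves the arm, as the interface text tells. Its arguments: {"type":"object","properties":{"series":{"type":"array"},"newtons":{"type":"number"}},"required":["series"]}

```bash
mkdir -p pics
cat > h.py <<'E'
import numpy as np, cv2
from station import sensors, read_camera, bot, models
def Rt(p): return cv2.Rodrigues(np.array(p["rvec"],float))[0], np.array(p["tvec"],float).ravel()
def w(p,c):
    R,t=Rt(p); return R.T@(np.array(c)-t)
def save(p,n): cv2.imwrite(f"pics/{n}.png",p["image"][:,:,::-1])
def look(p,names,f="place_of",k=3):
    for n in names:
        print(n,[(np.round(w(p,d["centre"]),1).tolist(),round(d["confidence"],2)) for d in getattr(models,f)(p,n)[:k]])
def plane(p,u,v,z):
    R,t=Rt(p); d=R.T@np.array([(u-p["cx"])/p["fx"],(v-p["cy"])/p["fy"],1]); c=-R.T@t
    return c+d*(z-c[2])/d[2]
def proj(p,X):
    R,t=Rt(p); c=R@np.array(X)+t; return [p["fx"]*c[0]/c[2]+p["cx"],p["fy"]*c[1]/c[2]+p["cy"]]
E
python3 - <<'E'
from h import *
for c in ["scene","side"]:
    p=read_camera(c); save(p,c+"0"); print(c, np.round(-Rt(p)[0].T@Rt(p)[1]))
    look(p,["holder","press_bar","flap_foot","stop_face","hone","lane_mouth","hinge_line","cream_blank","wood_blank","tin","magnifier","mallet"])
print(sensors.sense())
E
```

```text
scene [-189.  459.  463.]
holder [([650.8, -62.9, 4.2], 0.82)]
press_bar [([534.2, -26.9, 40.9], 0.87)]
flap_foot [([683.2, -65.7, 11.2], 0.95), ([574.1, -87.8, 14.2], 0.29)]
stop_face [([696.1, -54.2, 14.1], 0.65)]
hone [([591.0, 95.8, 2.2], 0.97), ([397.9, -130.8, 1.2], 0.95), ([575.9, -87.8, 9.7], 0.8)]
lane_mouth []
hinge_line [([546.2, -61.6, 34.6], 0.56)]
cream_blank [([580.2, -86.8, 15.2], 0.58), ([694.0, -141.1, 1.2], 0.48)]
wood_blank [([569.9, -183.5, -2.0], 0.58)]
tin [([758.7, -2.6, 0.6], 0.72), ([763.3, -338.3, 0.4], 0.45)]
magnifier []
mallet [([763.4, -338.3, 0.8], 0.76)]
side [543. 888. 722.]
holder [([661.1, -65.2, 2.7], 0.93)]
press_bar [([535.2, -26.0, 42.1], 0.96)]
flap_foot [([686.5, -67.2, 14.8], 0.82), ([662.0, -64.0, 2.3], 0.39), ([574.4, -186.5, -1.0], 0.18)]
stop_face [([695.4, -53.4, 13.3], 0.59)]
hone [([576.4, -78.4, 13.0], 0.91), ([597.8, 99.4, 0.9], 0.68)]
lane_mouth [([615.8, -76.2, 12.2], 0.73), ([453.7, 281.4, 4.3], 0.59)]
hinge_line [([547.0, -59.5, 39.7], 0.77)]
cream_blank [([694.6, -141.9, 0.0], 0.79), ([576.2, -82.7, 10.4], 0.42)]
wood_blank [([
[... 193 characters left out ...]
positions': array([ 1.13260426e+00,  1.30406380e-01,  1.48818686e+00,  1.27384565e-05,
        1.52298847e+00, -8.54006466e-02]), 'qd': array([ 1.87871711e-03, -6.03620858e-04,  7.73900292e-04,  6.96996479e-05,
        3.48460604e-04,  7.85095361e-04]), 'effort': array([-1.56351460e-03, -5.69329941e+01, -5.00855112e+01, -6.49560388e-04,
        1.58832841e-03,  2.00041609e-05]), 'ee_pos': array([207.29233273, 563.06938191, 231.29563028]), 'ee_rot': array([ 1.75482658e-01,  9.84482522e-01,  6.93119517e-06, -4.72918698e-06]), 'force': array([ 0.70254674, -0.42636936,  0.60870822]), 'ft_torque': array([ 0.02078576, -0.02077708, -0.03563902]), 'grasp_force': 0.0, 'grip_width': 85.53022354136866}
```

View pics/scene0.png

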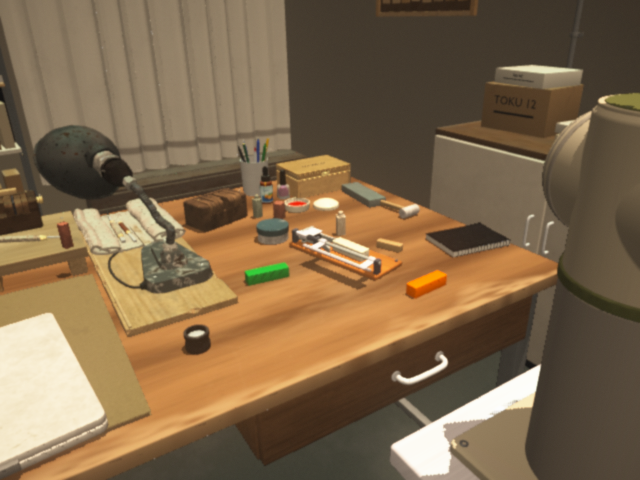

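View pics/side0.png

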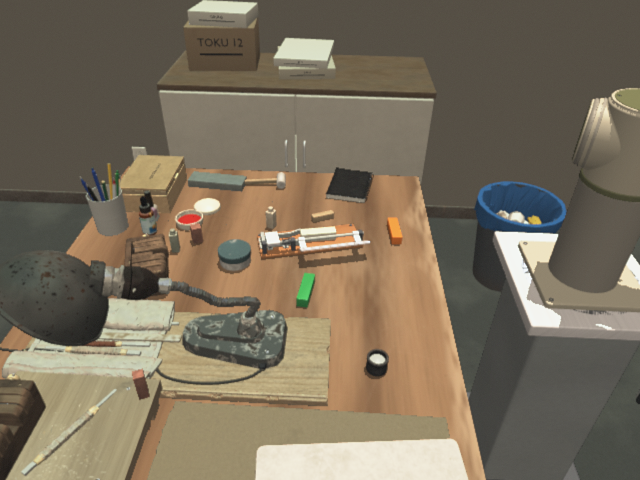

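The holder (orange-brown base) sits at about (345,252) in the scene view and (310,240) in the side view. It runs along +x, turned roughly 16°, with the white hone on its bed. The green and orange bars are look-alikes. Next I'll go above the holder and look from close by.

Call:
arm_command --pt "0 0 4 0.024 -0.042 0.0 0" --pt "0 0 8 0.048 -0.084 0.0 0" --pt "0 0 12 0.072 -0.126 0.0 0" --pt "0 0 16 0.096 -0.168 0.0 0" --pt "0 0 20 0.12 -0.21 0.0 0" --pt "0 0 24 0.144 -0.252 0.0 0" --pt "0 0 28 0.168 -0.294 0.0 0" --pt "0 0 32 0.192 -0.336 0.0 0" --pt "0 0 36 0.216 -0.378 0.0 0" --pt "0 0 36 0.24 -0.42 0.0 0" --pt "0 0 36 0.264 -0.462 0.0 0" --pt "0 0 36 0.288 -0.504 0.0 0"

```text
time: 2.5
ee_pos: [496.1, 57.1, 231.7]
ee_rot: [-0.137, 0.991, -0.0, 0.0]
force: [0.4, 1.1, -0.1]
grip_width: 85.2
grasp_force: 0.0
```

Call:
arm_command --pt "0 0 0 0.02 -0.03 0.0 0" --pt "0 0 0 0.04 -0.06 0.0 0" --pt "0 0 0 0.05 -0.09 0.0 0" --pt "0 0 0 0.05 -0.11 0.0 0" --pt "0 0 0 0.05 -0.12 0.0 0" --pt "0 0 0 0.05 -0.12 0.0 0" --pt "0 0 0 0.05 -0.12 0.0 0"

```text
time: 3.2
ee_pos: [545.2, -60.2, 231.4]
ee_rot: [-0.137, 0.991, 0.0, 0.0]
force: [-0.6, 0.1, 0.1]
grip_width: 85.2
grasp_force: 0.0
```

Run:
```python
from h import *
p=read_camera("wrist"); save(p,"wrist1"); print(np.round(-Rt(p)[0].T@Rt(p)[1]))
look(p,["holder","press_bar","flap_foot","stop_face","hone","lane_mouth","hinge_line"])
s=sensors.sense(); print(s["ee_pos"],s["ee_rot"],s["time"],s["joint_positions"])
```

```text
[472. -81. 375.]
holder [([660.8, -70.7, -1.0], 0.66)]
press_bar [([537.5, -23.3, 40.6], 0.84)]
flap_foot [([685.0, -63.9, 14.4], 0.97)]
stop_face [([698.9, -51.8, 9.7], 0.62)]
hone [([577.2, -85.4, 11.9], 0.9), ([594.7, 95.6, 0.9], 0.83)]
lane_mouth [([616.4, -78.8, 12.6], 0.66)]
hinge_line [([546.4, -55.8, 38.1], 0.61)]
[545.3116608  -60.46807226 231.37474017] [-1.37674493e-01  9.90477525e-01 -1.16268747e-05  7.54333851e-05] 3.6 [-2.03910445e-01 -8.46776654e-03  1.63259550e+00  2.87340765e-05
  1.51731499e+00 -2.05093464e+00]
```

View pics/wrist1.png

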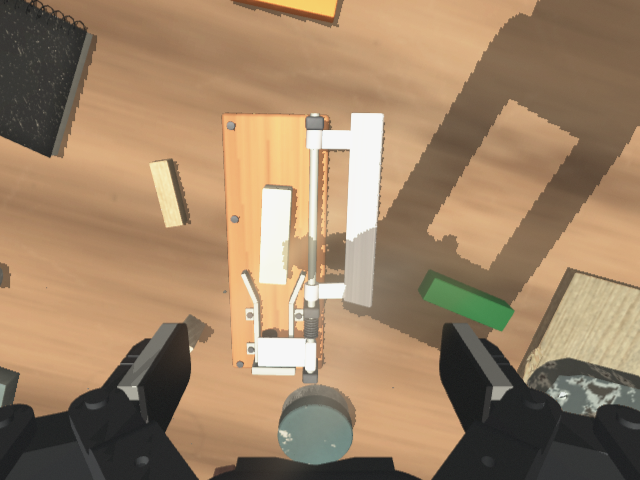

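The wrist view shows the holder clearly: base corners at (223,114) and (234,368), press bar from (352–383,114) to (345–371,305), hone corners at (265,186), (292,187), (285,284) and (260,281). The flap is at the bottom, (285,352). I'll fit the holder pose from these points.

```bash
cat > fit.py <<'E'
from h import *
from scipy.optimize import least_squares
p=read_camera("wrist")
P=[((223,114),(-178,-42,10)),((234,368),(60,-42,10)),((367,114),(-180,72,39)),((358,305),(-24,72,39))]
def hw(q,X): c,s=np.cos(q[2]),np.sin(q[2]); return [q[0]+c*X[0]-s*X[1],q[1]+s*X[0]+c*X[1],X[2]]
f=lambda q:np.concatenate([np.subtract(proj(p,hw(q,X)),u) for u,X in P])
r=least_squares(f,[655,-67,.27]); q=r.x; print(q,np.round(r.fun,1))
for n,X in dict(press_bar=(-102,72,39),stop=(45,0,10),mouth=(-43,0,10),hinge=(-100,34,34),foot=(28,-4,13)).items(): print(n,np.round(hw(q,X),1))
c,s=np.cos(q[2]),np.sin(q[2])
for u in [(265,186),(292,187),(285,284),(260,281)]:
    d=plane(p,*u,32)[:2]-q[:2]; print("hone",np.round([c*d[0]+s*d[1],-s*d[0]+c*d[1]],1))
for X in [(-145,33),(-160,33)]: print(np.round(hw(q,(*X,0)),1))
E
python3 fit.py
```

```text
[ 6.55933775e+02 -6.60056428e+01  2.60033575e-01] [-0.3 -0.2  0.1  0.7  0.5 -0.1 -0.3 -0.2]
press_bar [538.9 -22.7  39. ]
stop [699.4 -54.4  10. ]
mouth [614.4 -77.1  10. ]
hinge [550.6 -58.9  34. ]
foot [684.  -62.7  13. ]
hone [-123.5   -6.2]
hone [-123.    15.4]
hone [-39.2   9.5]
hone [-41.6 -11.9]
[507.3 -71.4   0. ]
[492.8 -75.3   0. ]
```

Call:
arm_command --pt "0 0 -0.9 -0.02 -0.006 -0.03 0.39" --pt "0 0 -0.9 -0.038 -0.011 -0.06 0.39" --pt "0 0 -0.9 -0.038 -0.011 -0.09 0.39" --pt "0 0 -0.9 -0.038 -0.011 -0.12 0.39" --pt "0 0 -0.9 -0.038 -0.011 -0.15 0.39" --pt "0 0 -0.9 -0.038 -0.011 -0.16 0.39" --pt "0 0 -0.9 -0.038 -0.011 -0.165 0.39" --pt "0 0 -0.9 -0.038 -0.011 -0.165 0.39"

```text
time: 4.45
ee_pos: [507.6, -72.0, 66.8]
ee_rot: [-0.13, 0.992, -0.0, 0.0]
force: [0.3, 1.0, 0.6]
grip_width: 52.0
grasp_force: 0.0
```

Run:
```python
from h import *
p=read_camera("wrist"); save(p,"wrist2")
q=read_camera("side"); c=[int(v) for v in proj(q,[530,-70,60])]
i=q["image"][c[1]-75:c[1]+75,c[0]-100:c[0]+100]; print(c); cv2.imwrite("pics/side2.png",cv2.resize(i,None,fx=4,fy=4,interpolation=3)[:,:,::-1])
s=sensors.sense(); print(s["ee_pos"],s["ee_rot"],s["grip_width"],s["force"])
```

```text
[338, 225]
[508.56194102 -72.22293141  67.96818237] [-1.29590854e-01  9.91566758e-01 -4.74183936e-04  1.16199448e-03] 52.01221297555244 [1.17131539 0.22845428 0.05315912]
```

View pics/wrist2.png

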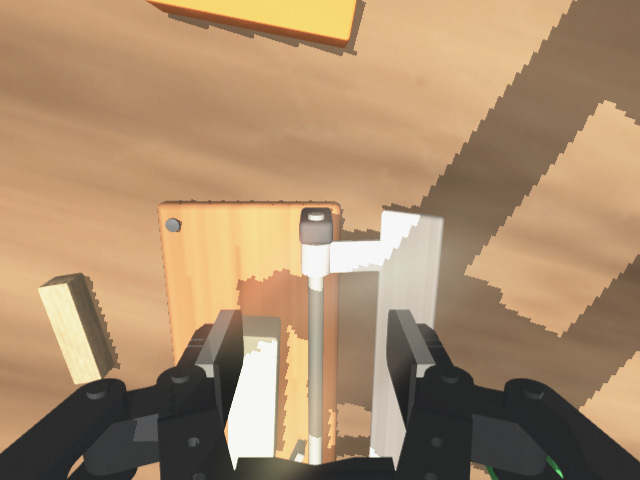

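View pics/side2.png

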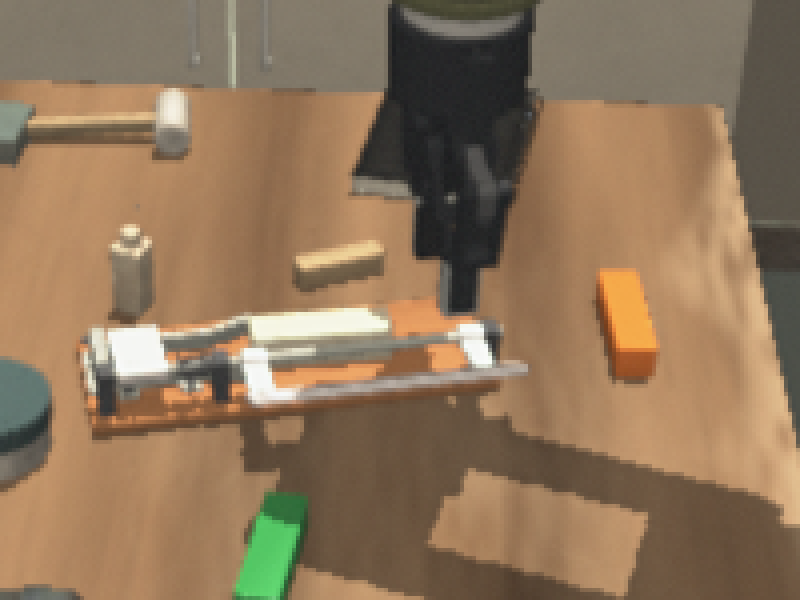

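Both pictures agree. In the wrist view the fingers at (228,330) and (405,330) straddle the hinge shaft at (316,330). The left one is behind the hone on its line, and the right one is over the bar. Next I'll press down gently.

Call:
arm_command --pt "0 0 0 0 0 -0.01 0.39" --pt "0 0 0 0 0 -0.02 0.39" --pt "0 0 0 0 0 -0.028 0.39" --pt "0 0 0 0 0 -0.034 0.39" --pt "0 0 0 0 0 -0.038 0.39" --pt "0 0 0 0 0 -0.042 0.39" --pt "0 0 0 0 0 -0.042 0.39"

```text
time: 5.25
ee_pos: [507.2, -72.2, 24.0]
ee_rot: [-0.13, 0.992, -0.0, -0.0]
force: [-2.6, -1.5, 3.9]
grip_width: 52.3
grasp_force: 1.7
```

Call:
arm_command --pt "0 0 0 0 0 -0.003 0.39" --pt "0 0 0 0 0 -0.006 0.39" --pt "0 0 0 0 0 -0.006 0.39"

```text
time: 5.55
ee_pos: [508.2, -72.9, 18.9]
ee_rot: [-0.13, 0.992, -0.001, 0.001]
force: [-1.6, -5.8, 6.1]
grip_width: 51.7
grasp_force: 3.1
```

Run:
```python
from h import *
q=read_camera("side"); c=[int(v) for v in proj(q,[580,-60,40])]
i=q["image"][c[1]-60:c[1]+60,c[0]-80:c[0]+80]; print(c); 
p=read_camera("scene"); d=[int(v) for v in proj(p,[590,-60,40])]
j=p["image"][d[1]-60:d[1]+60,d[0]-80:d[0]+80]
cv2.imwrite("pics/s3.png",cv2.resize(np.hstack([i,j]),(800,300),interpolation=3)[:,:,::-1])
look(q,["flap_foot","press_bar"]);look(p,["flap_foot","press_bar"])
s=sensors.sense(); print(s["ee_pos"],s["grip_width"],s["force"],s["ft_torque"])
```

```text
[316, 234]
flap_foot [([687.2, -69.7, 32.3], 0.86)]
press_bar [([538.1, -29.6, 24.2], 0.68)]
flap_foot [([684.1, -71.7, 25.9], 0.95), ([548.6, -62.5, 31.4], 0.29)]
press_bar [([539.4, -26.9, 24.6], 0.93), ([694.2, -53.7, 11.7], 0.69)]
[508.17726797 -72.85789904  19.10243432] 52.22882769987318 [-1.27181478 -4.81642852  7.17520077] [-0.6674243   0.34518112  0.11536363]
```

View pics/s3.png

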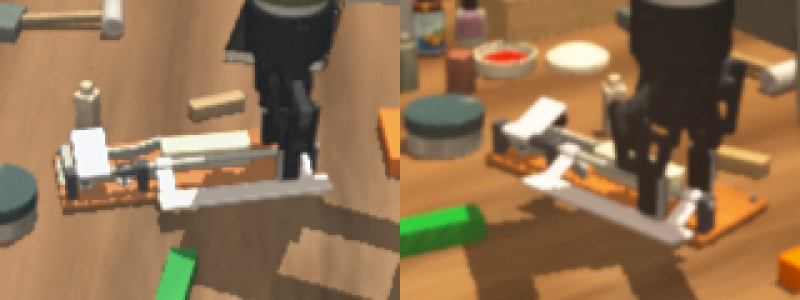

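The bar is partly down (about z 24) and the flap is half open, so I'll press about 6 mm more.

Call:
arm_command --pt "0 0 0 0 0 -0.003 0.39" --pt "0 0 0 0 0 -0.006 0.39" --pt "0 0 0 0 0 -0.006 0.39"

```text
time: 6.15
ee_pos: [509.3, -73.4, 13.8]
ee_rot: [-0.129, 0.992, -0.001, 0.002]
force: [-0.6, -6.2, 9.5]
grip_width: 51.8
grasp_force: 4.5
```

```bash
cat > chk.py <<'E'
from h import *
im=[]
for n,X in (("side",[600,-60,40]),("scene",[610,-60,40])):
    p=read_camera(n); c=[int(v) for v in proj(p,X)]
    im.append(p["image"][c[1]-60:c[1]+60,c[0]-80:c[0]+80]); look(p,["flap_foot","press_bar","hone"])
import sys; cv2.imwrite(f"pics/{sys.argv[1]}.png",cv2.resize(np.hstack(im),(800,300),interpolation=3)[:,:,::-1])
s=sensors.sense(); print(s["time"],s["ee_pos"],s["grip_width"],s["force"],s["ft_torque"])
E
python3 chk.py s4
```

```text
flap_foot [([686.2, -69.5, 41.6], 0.57)]
press_bar [([535.8, -28.9, 18.2], 0.74)]
hone [([768.0, -329.2, -6.0], 0.73), ([595.8, 99.5, -1.2], 0.71), ([577.7, -82.0, 13.0], 0.68)]
flap_foot [([683.6, -70.4, 33.7], 0.94)]
press_bar [([536.2, -29.6, 18.4], 0.58)]
hone [([395.0, -127.2, 1.3], 0.79), ([588.3, 91.0, 1.8], 0.72), ([577.6, -85.5, 11.0], 0.43)]
6.55 [509.21275552 -73.25224979  13.97730425] 51.95916444402941 [-1.31280836 -5.9720522   9.09900978] [-0.789245    0.20032127  0.08083311]
```

Flap reads about 0.62, from bar z 18 and the foot height. I'll go 2 mm lower, correct 2 mm toward the bar, then push along the lane.

Call:
arm_command --pt "0 0 0 -0.0005 0.002 -0.002 0.39" --pt "0 0 0 -0.0005 0.002 -0.002 0.39" --pt "0 0 0 0.0072 0.0041 -0.002 0.39" --pt "0 0 0 0.015 0.0061 -0.002 0.39" --pt "0 0 0 0.0227 0.0082 -0.002 0.39" --pt "0 0 0 0.0304 0.0103 -0.002 0.39" --pt "0 0 0 0.0381 0.0123 -0.002 0.39" --pt "0 0 0 0.0459 0.0144 -0.002 0.39" --pt "0 0 0 0.0459 0.0144 -0.002 0.39"

```text
time: 7.45
ee_pos: [554.1, -57.0, 10.6]
ee_rot: [-0.13, 0.992, 0.0, 0.001]
force: [0.4, 2.3, 3.7]
grip_width: 52.5
grasp_force: 2.3
```

```bash
python3 chk.py s5
```

```text
flap_foot [([684.9, -66.3, 45.1], 0.86), ([536.0, -30.8, 14.6], 0.37)]
press_bar [([537.4, -33.9, 10.9], 0.78)]
hone [([597.2, 98.9, 2.0], 0.81), ([611.8, -71.6, 11.3], 0.72), ([398.4, -127.3, 3.4], 0.68)]
flap_foot [([685.2, -69.5, 38.2], 0.75)]
press_bar [([536.2, -34.7, 17.1], 0.6)]
hone [([590.4, 95.2, -0.1], 0.9), ([399.5, -132.4, 0.2], 0.59), ([612.2, -76.6, 14.5], 0.45)]
7.85 [553.60261403 -57.52351623  10.67421863] 52.291450000508746 [3.10474579 3.07680123 3.66377441] [ 0.61558428 -0.36994288 -0.05363742]
```

View pics/s5.png

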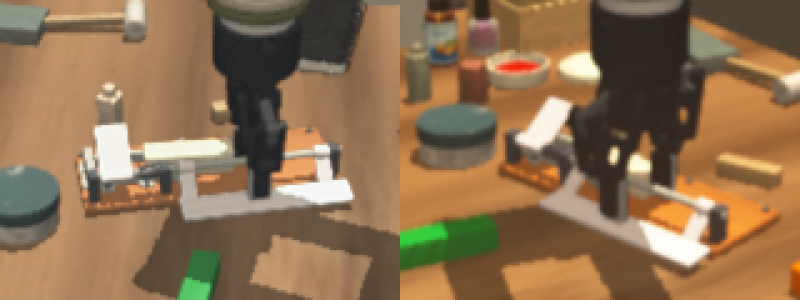

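The flap is well open. The hone is at about holder x −45 and follows the finger, with the bar finger still on the bar. I'll go on into the lane.

Call:
arm_command --pt "0 0 0 0.006 0.0009 0 0.39" --pt "0 0 0 0.0118 0.0022 0 0.39" --pt "0 0 0 0.0177 0.0036 0 0.39" --pt "0 0 0 0.0235 0.0052 0 0.39" --pt "0 0 0 0.0293 0.0067 0 0.39" --pt "0 0 0 0.0351 0.0083 0 0.39" --pt "0 0 0 0.0409 0.0098 0 0.39" --pt "0 0 0 0.0409 0.0098 0 0.39"

```text
time: 8.65
ee_pos: [593.1, -48.1, 9.6]
ee_rot: [-0.13, 0.992, -0.0, -0.001]
force: [-2.5, 0.2, 5.5]
grip_width: 52.3
grasp_force: 2.7
```

```bash
python3 chk.py s6
```

```text
flap_foot [([654.0, -67.0, 13.2], 0.66), ([688.1, -67.8, 44.1], 0.62)]
press_bar [([535.0, -31.5, 10.7], 0.55)]
hone [([594.8, 100.3, 0.9], 0.77), ([648.8, -65.4, 11.7], 0.69), ([396.4, -127.0, -0.1], 0.63)]
flap_foot [([684.7, -72.5, 40.2], 0.88), ([696.6, -54.0, 11.9], 0.69)]
press_bar [([538.2, -34.0, 11.1], 0.64)]
hone [([592.4, 96.0, 3.4], 0.88), ([650.4, -68.0, 11.8], 0.57), ([548.3, -57.3, 33.3], 0.22)]
9.05 [593.08480467 -48.01917076   9.81240599] 52.01778714498848 [-3.3131778   0.70023828  6.41553528] [0.08984627 0.61413881 0.118372  ]
```

View pics/s6.png

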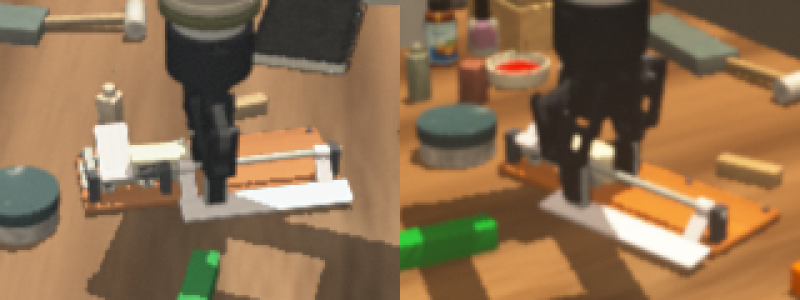

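The hone is in the lane with about 8–10 mm to go. I'll push slowly until the stop is felt.

Call:
arm_command --pt "0 0 0 0.0029 0.0008 0 0.39" --pt "0 0 0 0.0058 0.0015 0 0.39" --pt "0 0 0 0.0077 0.0021 0 0.39" --pt "0 0 0 0.0077 0.0021 0 0.39"

```text
time: 9.45
ee_pos: [599.4, -46.5, 9.6]
ee_rot: [-0.129, 0.992, -0.0, -0.003]
force: [-11.1, -2.3, 10.9]
grip_width: 52.1
grasp_force: 7.8
```

Call:
arm_command --pt "0 0 0 0.001 0.0003 0 0.39" --pt "0 0 0 0.0019 0.0005 0 0.39" --pt "0 0 0 0.0019 0.0005 0 0.39"

```text
time: 9.75
ee_pos: [599.5, -46.5, 9.5]
ee_rot: [-0.129, 0.992, -0.0, -0.005]
force: [-19.4, -4.6, 18.5]
grip_width: 52.1
grasp_force: 12.2
```

```bash
python3 chk.py s7
```

```text
flap_foot [([685.1, -70.6, 44.6], 0.94)]
press_bar [([539.3, -33.6, 13.0], 0.75)]
hone [([398.5, -128.2, 2.1], 0.83), ([661.4, -62.4, 11.3], 0.58), ([597.9, 99.5, -0.4], 0.55)]
flap_foot [([685.4, -69.7, 40.9], 0.92)]
press_bar [([537.7, -35.4, 14.4], 0.69), ([693.8, -56.0, 10.9], 0.32)]
hone [([397.3, -128.1, -2.9], 0.91), ([589.6, 96.3, -2.0], 0.8), ([657.2, -70.2, 14.7], 0.53)]
10.15 [599.51038736 -46.53872084   9.56479631] 52.14936964656149 [-20.78495713  -4.85184921  18.0359199 ] [-0.84604126  3.11868419 -0.49462935]
```

View pics/s7.png

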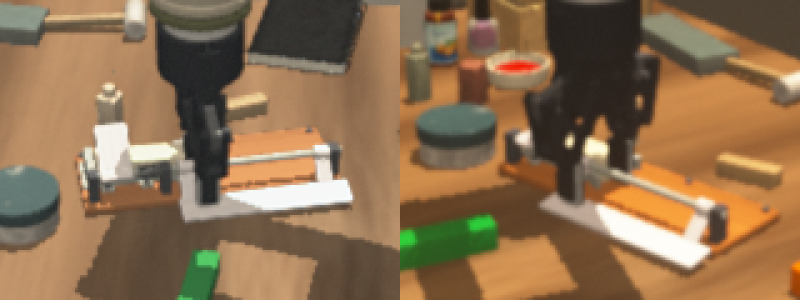

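The hone is seated at about holder x 3–4, against the stop with 20 N and no further motion. I'll back off along the lane first so friction doesn't lift it, then raise slowly to release the flap.

Call:
arm_command --pt "0 0 0 -0.0029 -0.0008 0 0.39" --pt "0 0 0 -0.0058 -0.0015 0 0.39" --pt "0 0 0 -0.0087 -0.0023 0 0.39" --pt "0 0 0 -0.0116 -0.0031 0 0.39" --pt "0 0 0 -0.0116 -0.0031 0.003 0.39" --pt "0 0 0 -0.0116 -0.0031 0.006 0.39" --pt "0 0 0 -0.0116 -0.0031 0.009 0.39" --pt "0 0 0 -0.0116 -0.0031 0.013 0.39" --pt "0 0 0 -0.0116 -0.0031 0.02 0.39" --pt "0 0 0 -0.0116 -0.0031 0.04 0.39" --pt "0 0 0 -0.0116 -0.0031 0.07 0.39" --pt "0 0 0 -0.0116 -0.0031 0.11 0.39"

```text
time: 11.35
ee_pos: [590.2, -48.1, 119.4]
ee_rot: [-0.129, 0.992, 0.001, -0.002]
force: [0.3, 0.7, 0.0]
grip_width: 52.0
grasp_force: 0.0
```

Call:
arm_command --pt "0 0 0 -0.02 -0.005 0.04 0.39" --pt "0 0 0 -0.04 -0.01 0.08 0.39" --pt "0 0 0 -0.05 -0.012 0.11 0.39" --pt "0 0 0 -0.05 -0.012 0.11 0.39"

```text
time: 11.75
ee_pos: [543.8, -61.2, 236.9]
ee_rot: [-0.129, 0.992, -0.002, 0.004]
force: [0.7, -0.0, -0.3]
grip_width: 52.0
grasp_force: 0.0
```

```bash
python3 chk.py s8
python3 - <<'E'
from h import *
p=read_camera("wrist"); save(p,"w8"); look(p,["hone","flap_foot","stop_face"])
E
```

```text
flap_foot [([686.2, -71.7, 33.6], 0.85)]
press_bar [([536.5, -28.2, 19.2], 0.96), ([614.7, -79.2, 8.7], 0.31)]
hone [([396.3, -124.9, 1.6], 0.64), ([594.9, 102.0, 0.7], 0.63), ([549.2, -60.4, 39.3], 0.45)]
flap_foot [([686.2, -71.9, 31.1], 0.91)]
press_bar [([536.8, -32.7, 21.1], 0.66)]
hone [([586.4, 95.7, 2.8], 0.64), ([396.2, -130.9, 0.5], 0.55), ([658.2, -70.2, 14.6], 0.49)]
12.15 [541.54635892 -60.03237563 228.73502303] 52.25877849129974 [-0.51335639  0.77313493 -0.4289389 ] [-0.05399468 -0.05105698 -0.02293287]
hone [([593.4, 95.2, -1.5], 0.73), ([657.6, -66.9, 13.4], 0.7), ([397.7, -125.0, 2.2], 0.67)]
flap_foot [([685.4, -70.1, 35.3], 0.59)]
stop_face [([699.2, -54.8, 11.7], 0.96)]
```

View pics/w8.png

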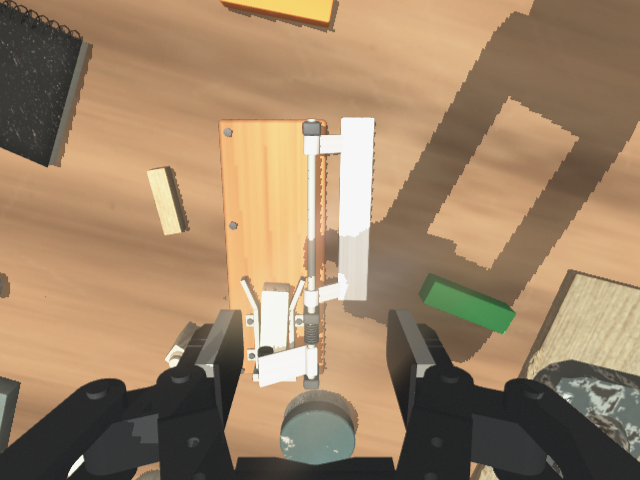

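The stick is under the flap. Its rear edge is at about (262–289, 284), the black foot rests on it at (265,350), and the bystanders haven't moved. I'll check the rear edge numerically.

Run:
```python
from h import *
p=read_camera("wrist"); q=[655.9,-66.0,.26]; c,s=np.cos(q[2]),np.sin(q[2])
for u in [(263,284),(289,284),(220,121),(322,121)]:
    z=32 if u[1]>200 else 10
    d=plane(p,*u,z)[:2]-q[:2]; print(np.round([c*d[0]+s*d[1],-s*d[0]+c*d[1]],1))
print(sensors.sense()["qd"].round(3))
```

```text
[-43.5  -9.1]
[-43.6  13.2]
[-176.9  -41.8]
[-177.   41.]
[ 0.002 -0.004  0.    -0.001  0.001 -0.001]
```

Run:
```python
from h import *
p=read_camera("wrist")
cv2.imwrite("pics/c9.png",cv2.resize(p["image"][265:395,225:335],None,fx=4.6,fy=4.6,interpolation=cv2.INTER_NEAREST)[:,:,::-1])
q=[655.9,-66.0,.26]; c,s=np.cos(q[2]),np.sin(q[2])
hw=lambda X:[q[0]+c*X[0]-s*X[1],q[1]+s*X[0]+c*X[1],X[2]]
for X in [(-37,-12,32),(-37,12,32),(-37,-12,10),(-37,12,10),(45,-20,30),(45,20,30),(-43,24,22),(-43,-24,22)]:
    print(X,(np.subtract(proj(p,hw(X)),[225,265])*4.6).round(0))
```

```text
(-37, -12, 32) [161. 119.]
(-37, 12, 32) [289. 119.]
(-37, -12, 10) [174.  75.]
(-37, 12, 10) [296.  75.]
(45, -20, 30) [137. 493.]
(45, 20, 30) [337. 493.]
(-43, 24, 22) [355.  69.]
(-43, -24, 22) [103.  69.]
```

View pics/c9.png

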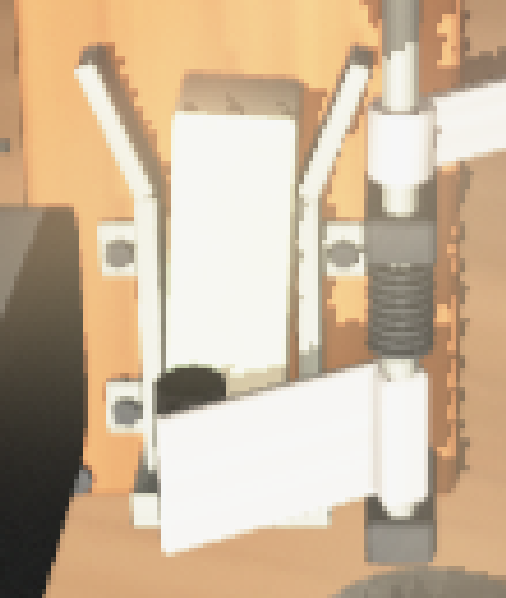

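The zoomed crop shows the lower rear edge exactly where a seated stick should be (75 px predicted and seen). The grey strip above it is the stick's end face, which explains the wrong number before. It sits straight between the fences with the foot resting on it, so I'm handing in.

```bash
python3 -c "
from station import bot
print(bot.finish_job())"
```

```text
the job is handed in; nothing more can be done
None
```

I pushed the hone stick up against the end stop with the flap held open, then released the flap, which now rests on the stick; the job is handed in, but no verdict came back.

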